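Photograph a sealed specimen cup from all four sides on an indexing turntable

TASK

Move the sealed specimen cup, kept upright, from the steel loading shelf onto the turntable until it is home against the two thin dowels, then swing the hold-down bar over it and press it down until it snaps shut. Take your hand off and wait about a second while the camera takes the first side; then turn the table counter-clockwise (seen from above; the upright pins are its handles) one quarter turn at a time, waiting about a second with the hand off at each stop, so that the second, third and fourth sides are taken too. Leave it at the fourth side with the cup still clamped, and leave the other things on the counter alone.

Things in the scene. Friction and masses are not known exactly. Their poses are not given: they have to be found in the camera images.
- station: fixed station, grey base plate 250x250 mm with a turntable in its middle. Origin on the counter under the table's centre; +x to the black camera (lens [178,0,76] mm, column top 127), +y to the loading shelf: bright steel plate 133 mm wide in x, top flush with the table (40 mm up), from the table's rim to y = 243 mm, no walls.
- sample_cup: the specimen cup, standing on the loading shelf: white with blue screw lid, 62 mm high, lid 66 mm across (top 12 mm), body tapering from 59 mm to 48 mm at the foot, about 90 g. Origin: centre of its underside. A like cup on the counter itself (waiting_cup) is not part of the job.
- seat (a point): centre of the table's top face (40 mm up), on the turning axis, where the cup's underside centre must stand; a ring 69 mm across marks it. In the loading position it is open toward the shelf (station +y); behind it two dowels (6 mm thick, 59 mm high) stand at station x = -26 and +26, y = -26 mm and touch the lid of a cup that is home.
- turntable (a joint): angle of the turntable (aluminium disc 236 mm across), counter-clockwise from above positive. 0 = loading position, first side to the camera; pi/2, pi, 3*pi/2 = second, third, fourth side. A spring ball in a star wheel pulls it into each stop from within about 35 degrees (3 N at a pin to leave one). End stops at -0.06 and 4.80: it cannot turn clockwise from 0.
- pin_1 (a point): top of a drive pin: upright steel pin 12 mm thick, 52 mm above the table's top, 106 mm from the turning axis, turning with the table. At angle 0 it stands at 135 degrees in the station frame (toward robot and shelf).
- pin_2 (a point): top of the second drive pin, alike, at 225 degrees in the loading position (robot's side, away from the shelf)
- pin_3 (a point): top of the third drive pin, alike, at 315 degrees in the loading position; the bar's hinge bracket stands 24 mm inward of it
- pin_4 (a point): top of the fourth drive pin, alike, at 45 degrees in the loading position
- hold_bar (a joint): angle of the hold-down bar: 0 = shut, level across the lid, kept there by a spring ball detent under its hinge. On the way down it stops on the ball at about 0.5 until it is pressed past it with about 6 N on the orange pad, then snaps shut (0 to 0.02 on the lid). pi/2 = upright; at the start it leans back a little past upright. Its stiff hinge stays where it is left.
- bar_hinge (a point): middle of the bar's level hinge axis, 72 mm above the table's top, 60 mm from the turning axis, at 315 degrees at table angle 0, in a dark bracket 80 mm high. Shut, the bar (14 mm wide, 6 mm thick, 115 mm long) runs from here over the seat's centre toward 135 degrees; a rubber foot under it then presses on the lid.
- bar_pad (a point): middle of the top face of the orange press pad (30x22 mm) at the bar's free end, 100 mm from the hinge axis along the bar, 6 mm above the bar's mid line
- camera_lens (a point): front glass of the camera, looking along station -x at the seat
- waiting_cup: a second cup of the same kind waiting on the counter at the robot's right; leave it
- bench_timer: wedge-shaped bench timer, 66x70x30 mm, on the counter at the right; leave it
Not all that is in view belongs to the job. Leave any red or turquoise look-alike of the sample_cup alone.

How it is judged (in metres and radians):
On the way, in this order (a step that is already met when the one before it is completed fails the run):
1. the cup stands upright at home on the turntable's seat, table in the loading position (horizontal distance between sample_cup and seat below 0.005 m and height (world z) of sample_cup below 0.044 m and angle between sample_cup's own z axis and vertical below 0.06 rad and value of joint turntable between -0.12 and 0.12 rad), for 0.2 s.
2. the bar is snapped shut over the cup and the hand is off for the first picture (all of step 1 and value of joint hold_bar below 0.05 rad and contact force between the fingers and anything else below 0.5 N and velocity of joint turntable between -0.1 and 0.1 rad/s), for 0.6 s.
3. second side to the camera: table settled a quarter turn on, hand off (horizontal distance between sample_cup and seat below 0.005 m and height (world z) of sample_cup below 0.044 m and angle between sample_cup's own z axis and vertical below 0.06 rad and value of joint hold_bar below 0.05 rad and value of joint turntable between 1.451 and 1.691 rad and contact force between the fingers and anything else below 0.5 N and velocity of joint turntable between -0.1 and 0.1 rad/s), for 0.6 s.
4. third side to the camera: table settled a half turn on, hand off (horizontal distance between sample_cup and seat below 0.005 m and height (world z) of sample_cup below 0.044 m and angle between sample_cup's own z axis and vertical below 0.06 rad and value of joint hold_bar below 0.05 rad and value of joint turntable between 3.022 and 3.262 rad and contact force between the fingers and anything else below 0.5 N and velocity of joint turntable between -0.1 and 0.1 rad/s), for 0.6 s.
At the end, for the whole second after the job is handed in: The table rests at its fourth stop (three quarter turns, 4.71 rad, within 0.12 rad), the bar is latched shut (below 0.05 rad), and the cup stands upright (within 0.06 rad) with its centre within 5 mm of the seat's centre, the hand off everything (horizontal distance between sample_cup and seat below 0.005 m and height (world z) of sample_cup below 0.044 m and angle between sample_cup's own z axis and vertical below 0.06 rad and value of joint hold_bar below 0.05 rad and value of joint turntable between 4.592 and 4.832 rad and contact force between the fingers and anything else below 0.5 N and velocity of joint turntable between -0.1 and 0.1 rad/s); the robot touches nothing.
It fails at once if the specimen cup is tipped by more than 0.45 rad (angle between sample_cup's own z axis and vertical above 0.45 rad).
It fails at once if something else on the counter is shifted by more than 20 mm (distance of any of waiting_cup, bench_timer from where it was at the start of the episode above 0.02 m).
It also fails if it takes over 72 s, if anything falls off the work surface, if the arm or the gripper's body presses on something with over 40 N, if the wrist force passes 120 N, or if a joint passes its speed limit or range.

ROBOT

A 6-joint arm with a two-finger parallel gripper is mounted at the origin on a cart in front of the work surface, level with it; the furniture and walls round the work are solid. World frame = base frame: x ahead of the robot, y to its left, z up, the work surface at z = 0. Lengths are in m, angles in degrees, forces in N, time in s.
With the tool pointing down it reaches from about 0.35 to 0.875 m from the base axis. Payload 4.2 kg.
Tool frame: the origin (TCP) lies on the centre line of the jaws, within the pads' length; the fingertips stand r.tip_extent ahead of it and the grasp point (between the pads) lies 11 mm behind it (r.tip_extent is the distance from the TCP to the fingertips, in m); z points along the fingers, y is the line along which they close (so a half turn about z gives the same grasp; the last joint's range is limited). The gripper opens to 87 mm and grips with 3 to 60 N. Pads are 19 mm wide; open, the fingers measure 117 mm over their backs; the gripper's body (75 mm by 190 mm) begins 51 mm behind the grasp point.
Start: joints at [85.405, 22.042, 0.453, 0, -68.411, -14.817], TCP at [0.208, 0.589, 0.2] pointing down, gripper open.
Joint ranges: [-179.83, 179.83], [-69.29, 118.12], [-61.27, 80.66], [-181.25, 117.63], [-171.15, -9.14], [-177.46, 177.46]. Speed limits (degrees/s): [159.86, 159.86, 180, 180, 180, 180].

INTERFACE

Orientations are given as a 3x3 rotation matrix whose columns are the frame's x, y, z axes.
In Python, from station import r gives the robot as it stands.
- The arm moves only by the shell command python3 -m jog 'ROWS'. ROWS is text: rows parted by semicolons, each of 5 numbers parted by spaces: the opening, from 0 (shut) to 1 (fully open), then the shift along the world's x, y, z in mm, then the turn about the world's z in degrees. In form: hand dx dy dz roll; .... A call has 1 to 5 rows; each row shifts and turns the commanded pose from where the row before left it; what a row does not reach is not made up. A row lasts 1/8 s, in which the tool goes at most 62.5 mm and 10.7 degrees, less where a joint would pass 70% of its speed; a pose out of reach is approached as far as the arm can. A call is refused whole if a number of a shift passes 62.5 or a number of a turn 10.7, either way. A call with a gripper value outside its range is refused whole. The fingers move at their own pace and stop on an object; the grip force is fixed at half the most. Time passes only in rows, so rows that do not move let the fingers close. It gives the time, the measured TCP pose, the force, the opening and the grip force at its end, in the units of the state.
- r.sense(): the state, without advancing time (a new reading comes with each control period).
- r.capture(name): name is "scene" or "top" or "wrist"; returns a dict with "pixels" (420x560x3 uint8, red, green, blue), "fovy" (degrees; the focal length in pixels is half the picture's height over the tangent of half this angle, whatever the lens; pixels are square), "cx", "cy" (the principal point, pixels), "origin" and "orientation" of the camera in the world; the wrist camera has in their place "T_tool_cam" (4x4, takes a point from camera to tool coordinates, whose origin is the TCP and whose axes are the flange's). Camera axes: x right, y down, z forward; pixel columns grow to the right and rows downward; lengths in m; the calibration is good to about 2 mm. A picture is of the moment at which its call begins: read the wrist's pose just before it. There is no depth.
- r.finish_job(): hands the job in; it is judged then, once.
The state is a dict: "time_s": time; "joints": joint angles; "joint_velocities": joint speeds; "effort": joint torques, N m; "tcp_pos": TCP position; "ee_rot": TCP orientation; "wrist_force": force on the tool from outside, world axes, zero at the start; "moment": the same for the moment, N m; "gripper_width": opening from 0.0 (shut) to 1.0 (fully open); "gripper_force": force on a finger pad.
Only numpy, scipy, OpenCV 4.12 (cv2) and the standard library are available. Lean on these libraries where they do the work, as an engineer would, in place of code of your own. Each camera call takes 0.05 s, during which the arm holds its last target. There are 200 camera calls.

## Working session

There is one attempt and no reset: what is moved stays moved. The work goes in short steps, Python scripts to look and compute and a shell command to move; the robot and the scene stay as the last step left them, time stands still between calls to the robot, and variables do not carry over. Pictures are saved under pics/ and viewed, at most 10 in all, crops included, and the job is handed in when it is done.

```bash
ls; mkdir -p pics; python3 - <<'E'
from station import r
import cv2, numpy as np
s=r.sense(); print(s['time_s'],s['tcp_pos'],s['ee_rot'],s['gripper_width'],r.tip_extent)
for n in ["scene","top"]:
    c=r.capture(n); cv2.imwrite(f"pics/{n}0.png",c['pixels'][:,:,::-1]); print(n,c['fovy'],c['cx'],c['cy'],np.round(c['origin'],4),np.round(c['orientation'],4).tolist())
    np.savez(f"{n}0.npz",**c)
a=cv2.imread("pics/scene0.png");b=cv2.imread("pics/top0.png")
E
```

```text
pics
0.0 [0.20744903 0.58883948 0.19913729] [[ 9.43103499e-01 -3.32498631e-01 -6.71349047e-04]
 [-3.32499298e-01 -9.43101015e-01 -2.16613515e-03]
 [ 8.70870041e-05  2.26611272e-03 -9.99997429e-01]] 1.0021596466016263 0.008
scene 42.415185059690735 291.4307208749031 199.93984577355022 [-0.4336 -0.7399  1.1578] [[0.6003, -0.5056, 0.6197], [-0.7997, -0.3927, 0.4542], [0.0137, -0.7683, -0.64]]
top 55.264489940817164 279.4189479849497 208.5971863774993 [ 0.005  -0.2145  1.311 ] [[0.3048, -0.8538, 0.422], [-0.9524, -0.2682, 0.1452], [-0.0108, -0.4461, -0.8949]]
```

View pics/top0.png

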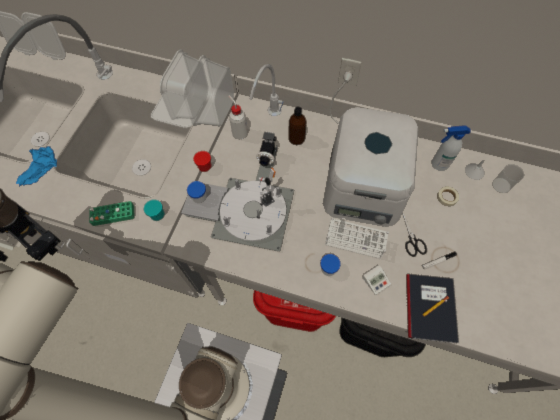

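View pics/scene0.png

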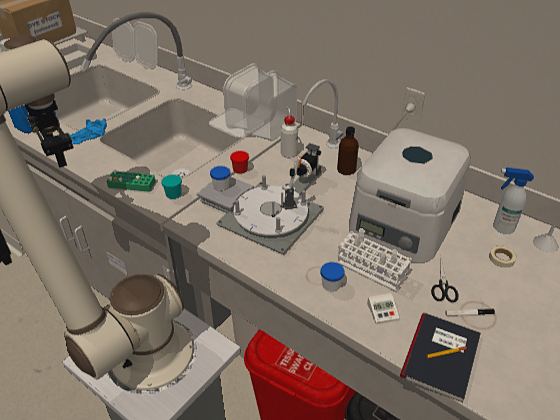

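Candidates for the cup: top view blue lid at (196,190), on the steel shelf (chosen); blue at (330,264), the waiting cup on the counter; red at (203,161) and turquoise at (154,210), both look-alikes. The station's disc is at about (253,210) and its black camera at (268,150). Next is a close crop to check the choice.

```bash
cat > h.py <<'E'
import numpy as np, cv2
def ray(c,u,v,z):
    f=210/np.tan(np.radians(c['fovy'])/2)
    d=c['orientation']@np.array([(u-c['cx'])/f,(v-c['cy'])/f,1]); o=np.array(c['origin'])
    return o+d*(z-o[2])/d[2]
def proj(c,p):
    f=210/np.tan(np.radians(c['fovy'])/2)
    q=np.array(c['orientation']).T@(np.array(p)-c['origin']); return np.array([c['cx']+f*q[0]/q[2],c['cy']+f*q[1]/q[2]])
def blue(c):
    h=cv2.cvtColor(c['pixels'],cv2.COLOR_RGB2HSV)
    m=cv2.inRange(h,(105,150,60),(125,255,255))
    n,l,st,ce=cv2.connectedComponentsWithStats(m)
    return [(ce[i],st[i]) for i in range(1,n) if st[i][4]>60]
E
python3 - <<'E'
from h import *
out=[]
for n,(x,y,w,h) in dict(top=(170,130,140,130),scene=(185,130,150,130)).items():
    c=dict(np.load(f"{n}0.npz"))
    for ce,st in blue(c): print(n,ce.round(1),st,ray(c,*ce,.100).round(4),ray(c,*ce,.06).round(4))
    out.append(cv2.resize(c['pixels'][y:y+h,x:x+w,::-1],(400*w//w,400*h//w),interpolation=cv2.INTER_CUBIC)[:346])
cv2.imwrite("pics/crop0.png",np.hstack(out))
E
```

```text
top [457.  131.9] [442 126  28  16 216] [ 1.0758 -0.5491  0.1   ] [ 1.1111 -0.5602  0.06  ]
top [195.9 189.3] [187 181  18  17 228] [0.5603 0.2807 0.1   ] [0.5787 0.297  0.06  ]
top [329.9 263.4] [321 255  19  18 275] [ 0.4397 -0.2287  0.1   ] [ 0.4541 -0.2292  0.06  ]
scene [219.7 172.7] [210 167  20  13 211] [0.5582 0.2772 0.1   ] [0.5957 0.3157 0.06  ]
scene [517.4 176.5] [501 168  33  21 366] [ 1.1367 -0.4982  0.1   ] [ 1.1961 -0.489   0.06  ]
scene [332.  271.4] [321 263  23  18 345] [ 0.4207 -0.2508  0.1   ] [ 0.453  -0.2323  0.06  ]
```

View pics/crop0.png

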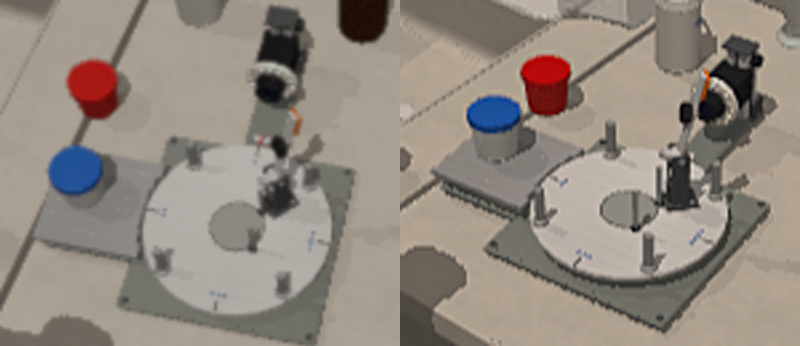

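The crop confirms it: the blue-lidded cup stands on the steel shelf at crop-left (75,170). Also at crop-left: red look-alike (93,85), seat ring (236,226), plate corners near (178,140), (353,170), (313,340), (122,307). The bar is upright with its orange pad near (295,122).

```bash
python3 - <<'E'
from h import *
def T(pts,n,x,y,s,z):
    c=dict(np.load(f"{n}0.npz")); return np.array([ray(c,x+u/s-.3,y+v/s-.3,z) for u,v in pts])
s=400/140
P=T([(178,140),(353,170),(313,340),(122,307)],'top',170,130,s,.01)
print(P.round(3),P.mean(0), np.linalg.norm(P-np.roll(P,1,0),axis=1))
print('seat top',T([(236,226)],'top',170,130,s,.04), 'scene',T([(629,208)],'scene',185-400*150/400,130,400/150,.04))
pt=T([(193,146),(313,166),(283,270),(161,250)],'top',170,130,s,.092);print(pt.round(3),pt.mean(0))
s2=400/150
ps=T([(611,123),(716,163),(648,234),(539,189)],'scene',185-150,130,s2,.092);print(ps.round(3),ps.mean(0))
for q in(pt,ps):
    d=q-q.mean(0); print(np.linalg.norm(d,axis=1), np.degrees(np.arctan2(d[:,1],d[:,0]))-[45,-45,-135,135])
# ellipse of disc: bright mask
c=dict(np.load("top0.npz"));g=cv2.cvtColor(c['pixels'],cv2.COLOR_RGB2HSV)
E
```

```text
[[ 0.685  0.206  0.01 ]
 [ 0.71  -0.028  0.01 ]
 [ 0.471 -0.05   0.01 ]
 [ 0.441  0.187  0.01 ]] [0.57688435 0.07857904 0.01      ] [0.24407595 0.23479394 0.24053115 0.23855326]
seat top [[0.57471086 0.08312707 0.04      ]] scene [[0.57756532 0.08258801 0.04      ]]
[[ 0.639  0.158  0.092]
 [ 0.657  0.009  0.092]
 [ 0.514 -0.001  0.092]
 [ 0.495  0.145  0.092]] [0.57625569 0.07777207 0.092     ]
[[0.641 0.161 0.092]
 [0.657 0.014 0.092]
 [0.509 0.    0.092]
 [0.493 0.147 0.092]] [0.57512332 0.08048639 0.092     ]
[0.10235358 0.1061573  0.10016824 0.10522088] [6.89314976 4.28467602 6.40145807 5.4542072 ]
[0.10409086 0.1053481  0.10427848 0.10538189] [5.4841303  5.99404496 5.50352502 5.89187691]
```

The seat is at about (0.576, 0.080) with the station yawed 5.8°, and both views agree to 3 mm. The cup is at about (0.559, 0.279), which is station (3, 200) mm and so on the shelf. I'll move above it with the jaw line at about 21°, so the body clears the bar and the fingers clear the dowels.

```bash
python3 -m jog '1 35 -31 0 -5;1 35 -31 0 -5;1 35 -31 0 -5;1 35 -31 0 -5;1 35 -31 0 -5'; python3 -m jog '1 35 -31 0 -5;1 35 -31 0 -5;1 35 -31 0 -5;1 35 -31 0 -5;1 35 -31 0 -5'
python3 -m jog '1 0 0 0 0;1 0 0 0 0'
python3 - <<'E'
from station import r
from h import *
s=r.sense(); c=r.capture("wrist"); T=np.array(c['T_tool_cam'])
R=np.array(s['ee_rot']);c['orientation']=R@T[:3,:3]; c['origin']=np.array(s['tcp_pos'])+R@T[:3,3]
np.savez("w1.npz",**c); cv2.imwrite("pics/w1.png",c['pixels'][:,:,::-1])
print(s['time_s'],s['tcp_pos'],np.degrees(np.arctan2(R[1,1],R[0,1])),c['origin'],c['orientation'][:,2])
for ce,st in blue(c): print(ce,st,ray(c,*ce,.102))
print(proj(c,[.576,.08,.04]))
E
```

```text
time_s: 0.72
tcp_pos: [0.3835, 0.4331, 0.1998]
ee_rot: [[0.712, -0.702, -0.001], [-0.702, -0.712, -0.001], [0.0, 0.001, -1.0]]
wrist_force: [2.0, 0.5, -0.1]
gripper_width: 1.002
gripper_force: 0.0
time_s: 1.35
tcp_pos: [0.5585, 0.2782, 0.1998]
ee_rot: [[0.349, -0.937, -0.001], [-0.937, -0.349, -0.0], [0.0, 0.001, -1.0]]
wrist_force: [1.3, 0.3, 0.4]
gripper_width: 0.995
gripper_force: 0.0
time_s: 1.6
tcp_pos: [0.5573, 0.2794, 0.1997]
ee_rot: [[0.352, -0.936, -0.001], [-0.936, -0.352, -0.0], [-0.0, 0.001, -1.0]]
wrist_force: [0.6, 0.4, 0.8]
gripper_width: 0.998
gripper_force: 0.0
1.6 [0.55725535 0.27937452 0.19965378] -159.4112663258599 [0.58188394 0.21562999 0.3836565 ] [-0.08712977  0.23390658 -0.96834711]
[270.79338363 203.67759721] [ 238  171   67   66 3446] [0.56628973 0.28160034 0.102     ]
[333.47949192   0.97337484]
```

View pics/w1.png

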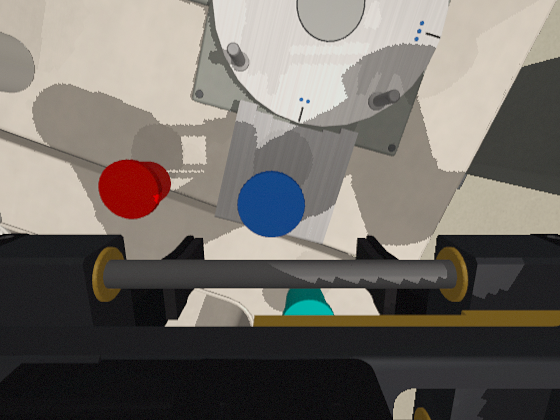

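The wrist view shows the sample cup's lid at (271,204), the ring centre near (332,5), and pin tops at (233,47) and (392,97). The shelf is clear. I'll refine the seat from this view.

```bash
python3 - <<'E'
from h import *
c=dict(np.load("w1.npz"))
print('ring',ray(c,331.5,5,.04)); p4=ray(c,233,47,.092);p1=ray(c,393,97,.092)
d=p4-p1; print(p1,p4,np.linalg.norm(d),np.degrees(np.arctan2(d[1],d[0])), 'axis',(p1+p4)/2+.075*np.array([d[1],-d[0],0])/np.linalg.norm(d))
print('shelf corners',ray(c,216,216,.04),ray(c,240,100,.04),ray(c,355,128,.04))
E
```

```text
ring [0.57646096 0.08393268 0.04      ]
[0.49643957 0.15180822 0.092     ] [0.64504113 0.16374334 0.092     ] 0.14908008541394246 4.591925244587555 axis [0.57674474 0.08301651 0.092     ]
shelf corners [0.61801357 0.33277921 0.04      ] [0.63302814 0.20072302 0.04      ] [0.50604691 0.18390134 0.04      ]
```

```bash
python3 -m jog '1 4 2 -40 0;1 0 0 -40 0;1 0 0 -25 0;1 0 0 -11 0;1 0 0 0 0'; python3 -m jog '0 0 0 0 0;0 0 0 0 0;0 0 0 0 0;0 0 0 0 0;0 0 0 0 0'
```

```text
time_s: 2.28
tcp_pos: [0.5612, 0.2821, 0.0842]
ee_rot: [[0.353, -0.936, -0.0], [-0.936, -0.353, -0.001], [0.0, 0.001, -1.0]]
wrist_force: [1.1, 0.4, 0.8]
gripper_width: 0.998
gripper_force: 0.0
time_s: 2.9
tcp_pos: [0.5617, 0.2814, 0.0843]
ee_rot: [[0.352, -0.936, 0.0], [-0.936, -0.352, 0.0], [-0.0, -0.0, -1.0]]
wrist_force: [0.1, 0.2, 0.0]
gripper_width: 0.513
gripper_force: 0.0
```

```bash
python3 - <<'E'
from station import r
from h import *
s=r.sense(); print(s['gripper_width'],s['gripper_force'])
o=[]
for n,(x,y,w,h) in dict(top=(150,130,140,130),scene=(165,110,140,130)).items():
    c=r.capture(n)
    for ce,st in blue(c): print(n,ce.round(1),st,ray(c,*ce,.097).round(4))
    o.append(cv2.resize(c['pixels'][y:y+h,x:x+w,::-1],(400,371),interpolation=cv2.INTER_CUBIC))
cv2.imwrite("pics/g1.png",np.hstack(o))
E
```

```text
0.5131316725508506 0.0
top [457.  131.9] [442 126  28  16 216] [ 1.0785 -0.55    0.097 ]
top [329.9 263.4] [321 255  19  18 275] [ 0.4408 -0.2287  0.097 ]
scene [221.  173.5] [210 167  20  13 149] [0.5609 0.274  0.097 ]
scene [517.4 176.5] [501 168  33  21 367] [ 1.1412 -0.4974  0.097 ]
scene [332.  271.4] [321 263  23  18 345] [ 0.4231 -0.2494  0.097 ]
```

View pics/g1.png

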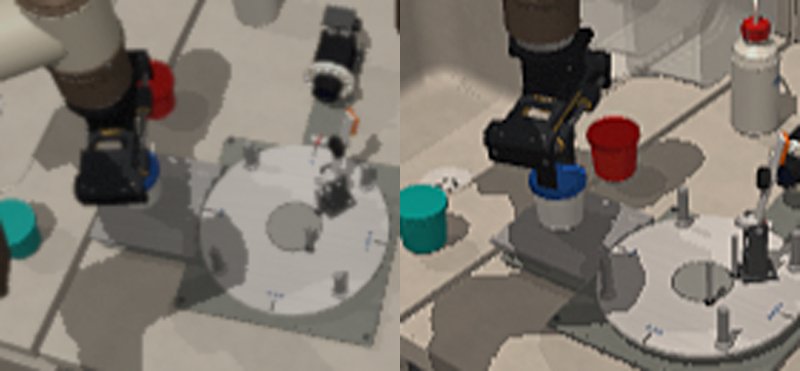

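The cup stands undisturbed between the fingers, with its lid at the right panel's (557,180) and the near finger in front of it. The grip has not formed yet, so I'll let the fingers close further.

```bash
python3 -m jog '0 0 0 0 0;0 0 0 0 0'
```

```text
time_s: 3.25
tcp_pos: [0.5617, 0.2814, 0.0842]
ee_rot: [[0.352, -0.936, -0.0], [-0.936, -0.352, -0.0], [0.0, 0.0, -1.0]]
wrist_force: [0.2, -0.3, 0.6]
gripper_width: 0.195
gripper_force: 0.0
```

```bash
python3 - <<'E'
from station import r
from h import *
s=r.sense(); c=r.capture("wrist"); T=np.array(c['T_tool_cam'])
R=np.array(s['ee_rot']);c['orientation']=R@T[:3,:3]; c['origin']=np.array(s['tcp_pos'])+R@T[:3,3]
np.savez("w2.npz",**c); cv2.imwrite("pics/w2.png",c['pixels'][:,:,::-1])
print(T.round(3),c['fovy'],c['cx'],c['cy'])
for ce,st in blue(c): print(ce,st,ray(c,*ce,.102))
print('tcp',proj(c,s['tcp_pos']),'tip',proj(c,s['tcp_pos']+.008*R[:,2]))
c=r.capture("scene"); print('scene tcp',proj(c,s['tcp_pos']))
E
```

```text
[[ 0.    -0.968 -0.25   0.068]
 [ 1.     0.001 -0.002 -0.   ]
 [ 0.002 -0.25   0.968 -0.184]
 [ 0.     0.     0.     1.   ]] 69.32805205606851 279.60265590235963 209.12628395047037
[275.22712418 225.30275444] [ 222  194  105   66 4284] [0.57033925 0.26768088 0.102     ]
[278.40483384 293.25981873] [262 289  37  11 331] [0.55343602 0.30759427 0.102     ]
tcp [280.79230189 240.61419056] tip [280.77057751 236.42512058]
scene tcp [219.78164577 175.62259128]
```

View pics/w2.png

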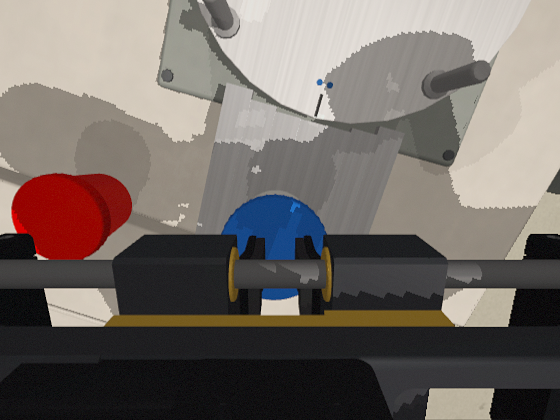

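The lid, centred near (275,247), sits under the fingers at (250,270) and (310,270), yet the jaws have closed to 17 mm with no force. Either the tips are higher than reported or something else is off. I'll check the finger tip's height in the earlier scene crop.

```bash
python3 - <<'E'
from station import r
from h import *
s=r.sense(); R=np.array(s['ee_rot']); p=s['tcp_pos']
c=dict(np.load("scene0.npz")); t=dict(np.load("top0.npz"))
print('g1 near finger, projected tip (crop px) for tip z:')
for z in (.076,.09,.104):
    q=np.array([p[0],p[1],0])+R[:,1]*.030; q[2]=z
    print(z,(proj(c,q)-[165,110])*2.857+[400,0])
a=cv2.imread("pics/g1.png"); cv2.imwrite("pics/g1z.png",cv2.resize(a[120:240,480:640],(800,600),interpolation=cv2.INTER_CUBIC))
for n,cc in (('scene',c),('top',t)):
  k=[b for b in blue(cc) if abs(b[0][0]-208)<25][0]; print(n,k)
print(r.sense()['gripper_width'])
E
```

```text
g1 near finger, projected tip (crop px) for tip z:
0.076 [546.97302533 208.57910996]
0.09 [546.04157428 198.7830188 ]
0.104 [545.10049146 188.88563002]
scene (array([219.65402844, 172.74881517]), array([210, 167,  20,  13, 211], dtype=int32))
top (array([195.94736842, 189.32894737]), array([187, 181,  18,  17, 228], dtype=int32))
0.10266399422232847
```

View pics/g1z.png

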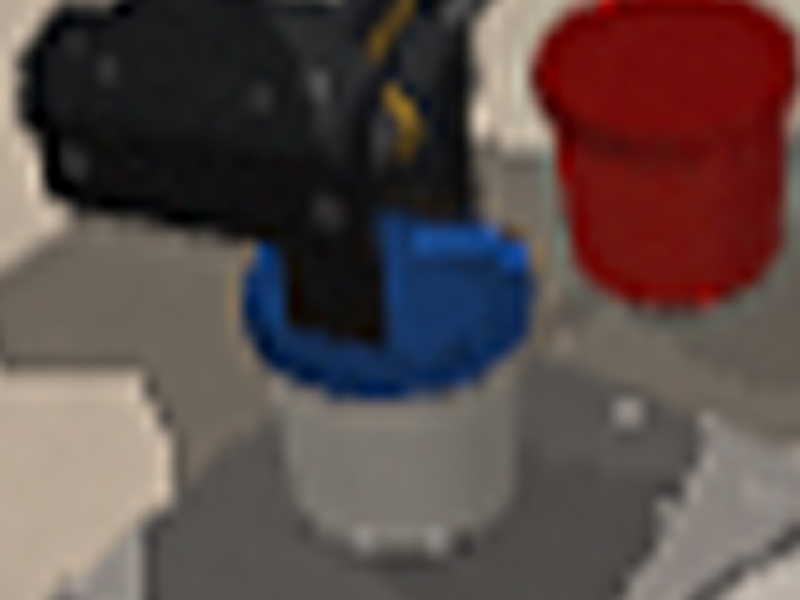

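The near fingertip ends at zoom (335,340), which is crop (547,188). That matches a real tip height of about 0.104 m, just above the lid and about 28 mm higher than the reported pose implies. The jaws therefore closed over the cup without touching it. I'll open, go 24 mm lower (safe under either reading), and close again.

```bash
python3 -m jog '1 0 0 0 0;1 0 0 0 0;1 0 0 0 0;1 0 0 0 0;1 0 0 0 0'; python3 -m jog '1 0 0 0 0;1 0 0 0 0;1 0 0 0 0';  python3 -m jog '1 0 0 -8 0;1 0 0 -8 0;1 0 0 -8 0;1 0 0 0 0'; python3 -m jog '0 0 0 0 0;0 0 0 0 0;0 0 0 0 0;0 0 0 0 0'
```

```text
time_s: 3.98
tcp_pos: [0.5617, 0.2815, 0.0842]
ee_rot: [[0.352, -0.936, -0.0], [-0.936, -0.352, -0.0], [-0.0, 0.0, -1.0]]
wrist_force: [0.3, -0.6, -0.2]
gripper_width: 0.583
gripper_force: 0.0
time_s: 4.35
tcp_pos: [0.5617, 0.2815, 0.0842]
ee_rot: [[0.352, -0.936, -0.0], [-0.936, -0.352, -0.0], [-0.0, 0.0, -1.0]]
wrist_force: [-0.0, -0.0, 0.9]
gripper_width: 0.927
gripper_force: 0.0
time_s: 4.85
tcp_pos: [0.5611, 0.281, 0.059]
ee_rot: [[0.352, -0.936, -0.002], [-0.936, -0.352, -0.001], [0.001, 0.002, -1.0]]
wrist_force: [0.2, -0.4, 0.0]
gripper_width: 1.002
gripper_force: 0.0
time_s: 5.35
tcp_pos: [0.562, 0.2817, 0.0607]
ee_rot: [[0.352, -0.936, 0.001], [-0.936, -0.352, 0.0], [-0.0, -0.001, -1.0]]
wrist_force: [0.4, 0.7, 0.9]
gripper_width: 0.75
gripper_force: 30.0
```

Gripped: 0.75 × 87 = 65 mm matches the lid, at 30 N. The true fingertips are therefore about 20 mm above the reported TCP, and I'll use that from here. I'll lift slightly and work out the cup's offset from the TCP.

```bash
python3 -m jog '0 0 0 3 0;0 0 0 3 0;0 0 0 0 0'; python3 - <<'E'
from station import r
from h import *
s=r.sense(); c=r.capture("wrist"); T=np.array(c['T_tool_cam'])
R=np.array(s['ee_rot']);c['orientation']=R@T[:3,:3]; c['origin']=np.array(s['tcp_pos'])+R@T[:3,3]
h=cv2.cvtColor(c['pixels'],cv2.COLOR_RGB2HSV); m=cv2.inRange(h,(105,150,40),(125,255,255))
n,l,st,ce=cv2.connectedComponentsWithStats(m); i=1+st[1:,4].argmax()
pts=np.argwhere(l==i)[:,::-1]; top=[(x,pts[pts[:,0]==x,1].min()) for x in range(st[i][0]+15,st[i][0]+st[i][2]-15)]
for z in(.108,.098):
    P=np.array([ray(c,u,v,z)[:2] for u,v in top]); A=np.c_[2*P,np.ones(len(P))]
    x=np.linalg.lstsq(A,(P**2).sum(1),rcond=None)[0]; print(z,x[:2],'R',np.sqrt(x[2]+x[0]**2+x[1]**2),'rel tool',R.T@(np.r_[x[:2],0]-np.r_[s['tcp_pos'][:2],0]))
print(st[i],s['tcp_pos'],s['wrist_force'],s['gripper_width'])
t=r.capture('top'); sc=r.capture('scene')
for n,q in(('top',t),('scene',sc)):
    print(n,[ (b[0].round(1),b[1]) for b in blue(q) if abs(b[0][0]-208)<25])
cv2.imwrite('pics/w3.png',c['pixels'][:,:,::-1])
E
```

```text
time_s: 5.72
tcp_pos: [0.5618, 0.2815, 0.0665]
ee_rot: [[0.352, -0.936, 0.0], [-0.936, -0.352, 0.0], [-0.0, -0.0, -1.0]]
wrist_force: [-0.2, -0.5, -0.6]
gripper_width: 0.75
gripper_force: 30.0
0.108 [0.56395198 0.27731071] R 0.029759556072701157 rel tool [ 4.71191496e-03 -5.78991849e-04 -4.50897296e-07]
0.098 [0.56239602 0.28149767] R 0.03184815896853707 rel tool [ 2.45213979e-04 -5.94734072e-04  1.69010843e-07]
[ 217  203  126   57 5417] [0.56175304 0.28151808 0.06649073] [-0.19825095 -0.48005659 -0.5739175 ] 0.7500558221113075
top []
scene [(array([223.8, 172.6]), array([219, 166,  11,  13,  93], dtype=int32))]
```

Camera checks at known sizes (pin spacing 149 mm, ring 69 px) show no pose bias, so the fingers are just shorter than stated. I'll carry the cup along station −y to just short of home.

```bash
python3 -m jog '0 1 -15 0 0;0 2 -25 0 0;0 2 -30 0 0;0 2 -30 0 0;0 2 -30 0 0';python3 -m jog '0 2 -25 0 0;0 2 -20 0 0;0 1 -14 0 0;0 0 0 0 0;0 0 0 0 0'
python3 - <<'E'
from station import r
from h import *
s=r.sense(); c=r.capture("scene"); t=r.capture("top"); w=r.capture("wrist")
print(s['tcp_pos'],[ (b[0].round(1),b[1]) for b in blue(c)+blue(t)])
o=[cv2.resize(q['pixels'][y:y+h,x:x+130,::-1],(400,int(h*400/130)),interpolation=cv2.INTER_CUBIC) for q,x,y,h in((t,190,140,130),(c,215,130,130))]
cv2.imwrite("pics/p1.png",np.hstack(o))
T=np.array(w['T_tool_cam']);R=np.array(s['ee_rot']);w['orientation']=R@T[:3,:3]; w['origin']=np.array(s['tcp_pos'])+R@T[:3,3];np.savez('w4.npz',**w);cv2.imwrite('pics/w4.png',w['pixels'][:,:,::-1])
E
```

```text
time_s: 6.5
tcp_pos: [0.5703, 0.1487, 0.0663]
ee_rot: [[0.35, -0.937, -0.0], [-0.937, -0.35, -0.0], [0.0, 0.001, -1.0]]
wrist_force: [-0.4, -0.1, -1.8]
gripper_width: 0.747
gripper_force: 30.0
time_s: 7.12
tcp_pos: [0.5758, 0.0929, 0.0663]
ee_rot: [[0.352, -0.936, 0.0], [-0.936, -0.352, 0.0], [-0.0, -0.0, -1.0]]
wrist_force: [0.1, 0.5, -0.8]
gripper_width: 0.752
gripper_force: 30.0
[0.57582915 0.09287567 0.06627564] [(array([517.3, 176.5]), array([501, 168,  33,  21, 368], dtype=int32)), (array([273.3, 193.9]), array([268, 188,  10,  12,  67], dtype=int32)), (array([332. , 271.4]), array([321, 263,  23,  18, 345], dtype=int32)), (array([456.9, 132. ]), array([442, 126,  28,  16, 216], dtype=int32)), (array([246.1, 196.5]), array([241, 194,  12,   6,  65], dtype=int32)), (array([329.9, 263.4]), array([321, 255,  19,  18, 275], dtype=int32))]
```

View pics/p1.png

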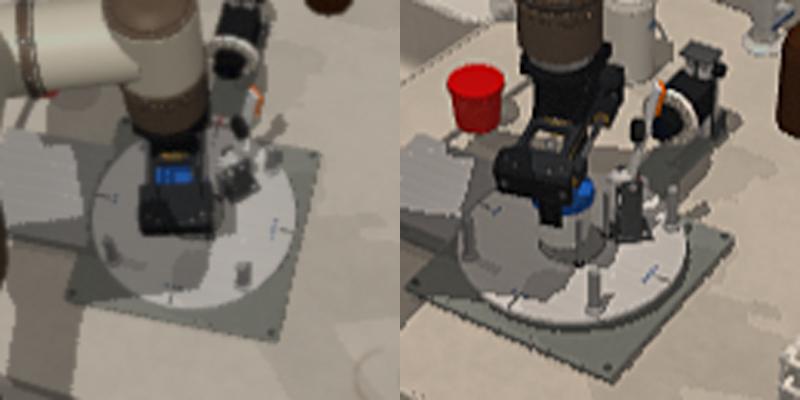

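The cup hangs over the seat between the pins, with its lid at (575,195) on the right. The dowels are clear and the gripper is clear of the bar. I'll lower it to about 1 mm and creep home, watching the force.

```bash
python3 -m jog '0 0 0 -4.5 0;0 0 0 0 0' | grep -E "pos|force"; for i in 1; do python3 -m jog '0 0.3 -3 0 0;0 0.3 -3 0 0;0 0 0 0 0'; done; python3 -m jog '0 0.2 -2 0 0;0 0 0 0 0'|grep -E "pos|force"; python3 -m jog '0 0.1 -1 0 0;0 0 0 0 0'|grep -E "pos|force"
```

```text
tcp_pos: [0.5752, 0.0926, 0.0611]
wrist_force: [-0.0, 0.2, -1.1]
gripper_force: 30.0
time_s: 7.9
tcp_pos: [0.5763, 0.0861, 0.0618]
ee_rot: [[0.351, -0.936, 0.0], [-0.936, -0.351, 0.0], [0.0, -0.0, -1.0]]
wrist_force: [0.2, 0.2, -1.4]
gripper_width: 0.75
gripper_force: 30.0
tcp_pos: [0.5765, 0.0843, 0.0618]
wrist_force: [-0.3, 0.3, -1.6]
gripper_force: 30.0
tcp_pos: [0.5766, 0.0834, 0.0618]
wrist_force: [0.4, 0.3, -1.5]
gripper_force: 30.0
```

```bash
for i in 1; do python3 -m jog '0 0.1 -1 0 0;0 0 0 0 0'|grep -E "pos|wrist"; python3 -m jog '0 0.1 -1 0 0;0 0 0 0 0'|grep -E "pos|wrist"; python3 -m jog '0 0.1 -1 0 0;0 0 0 0 0'|grep -E "pos|wrist"; done
python3 - <<'E'
from station import r
from h import *
c=r.capture("scene"); t=r.capture("top")
np.savez('sc5.npz',**c);np.savez('tp5.npz',**t)
# cup foot/lid check: predicted lid outline vs blue bbox
for n,q in(('scene',c),('top',t)):
    print(n,[b[1] for b in blue(q) if 240<b[0][0]<290])
    for y in(.08,.083,.086):
        a=np.array([proj(q,[.5765+.033*np.cos(k),y+.033*np.sin(k),z]) for k in np.linspace(0,6.28,90) for z in(.092,.104)])
        print(y,a.min(0).round(1),a.max(0).round(1))
E
```

```text
tcp_pos: [0.5767, 0.0824, 0.0617]
wrist_force: [0.8, 0.4, -1.6]
tcp_pos: [0.5769, 0.0815, 0.0618]
wrist_force: [0.9, -0.8, -1.4]
tcp_pos: [0.5772, 0.081, 0.0618]
wrist_force: [0.0, 2.6, -1.8]
scene []
0.08 [260.1 185.9] [281.5 202.3]
0.083 [259.3 185.5] [280.7 201.9]
0.086 [258.6 185.1] [279.9 201.6]
top [array([245, 195,  12,   6,  66], dtype=int32)]
0.08 [242.3 191.7] [261.9 210.5]
0.083 [241.5 191.5] [261.  210.2]
0.086 [240.6 191.3] [260.2 210. ]
```

Contact with the dowels at y ≈ 0.081, where expected. I'll press 1 mm more, lower onto the table and release.

```bash
python3 -m jog '0 0.1 -1 0 0;0 0 0 0 0'|grep -E "pos|wrist"; python3 -m jog '0 0 0 -1 0;0 0 0 0 0'|grep -E "pos|wrist";  python3 -m jog '0 0 0 -1 0;0 0 0 0 0'|grep -E "pos|wrist"
```

```text
tcp_pos: [0.5773, 0.0809, 0.0619]
wrist_force: [-0.5, 7.0, -0.5]
tcp_pos: [0.5774, 0.0809, 0.0613]
wrist_force: [-0.8, 6.3, 1.1]
tcp_pos: [0.5774, 0.0809, 0.0609]
wrist_force: [-2.8, 7.2, 3.7]
```

```bash
python3 -m jog '1 0 0.5 0 0;1 0 0 0 0;1 0 0 0 0;1 0 0 0 0'; python3 -m jog '1 0 0 20 0;1 0 0 45 0;1 0 0 45 0;1 0 0 40 0;1 0 0 0 0'
python3 - <<'E'
from station import r
from h import *
s=r.sense(); print(s['tcp_pos'],s['wrist_force'])
c=r.capture("scene"); t=r.capture("top"); w=r.capture("wrist")
T=np.array(w['T_tool_cam']);R=np.array(s['ee_rot']);w['orientation']=R@T[:3,:3]; w['origin']=np.array(s['tcp_pos'])+R@T[:3,3]
for n,q in(('scene',c),('top',t),('wrist',w)):
    np.savez(n+'6.npz',**q)
    for b in blue(q): print(n,b[0].round(1),b[1],ray(q,*b[0],.098 if n!='wrist' else .102).round(4))
    h=cv2.cvtColor(q['pixels'],cv2.COLOR_RGB2HSV); m=cv2.inRange(h,(5,150,120),(20,255,255)); k,l,st,ce=cv2.connectedComponentsWithStats(m)
    for i in range(1,k):
        if st[i][4]>5: print(n,'orange',ce[i].round(1),st[i])
cv2.imwrite("pics/w6.png",w['pixels'][:,:,::-1])
E
```

```text
time_s: 10.5
tcp_pos: [0.5769, 0.0796, 0.0596]
ee_rot: [[0.351, -0.936, -0.0], [-0.936, -0.351, -0.0], [0.0, 0.001, -1.0]]
wrist_force: [1.0, 0.4, -0.3]
gripper_width: 0.991
gripper_force: 0.0
time_s: 11.12
tcp_pos: [0.5791, 0.0803, 0.2139]
ee_rot: [[0.352, -0.936, 0.008], [-0.936, -0.352, 0.002], [0.001, -0.008, -1.0]]
wrist_force: [-0.5, 0.7, -0.6]
gripper_width: 0.998
gripper_force: 0.0
[0.57910195 0.08031994 0.21392889] [-0.46280655  0.7012983  -0.64136618]
scene [517.4 176.5] [501 168  33  21 367] [ 1.1397 -0.4976  0.098 ]
scene [270.5 194.7] [261 188  20  15 237] [0.5732 0.0787 0.098 ]
scene [332.  271.4] [321 263  23  18 346] [ 0.4224 -0.2498  0.098 ]
scene orange [299.2 161.5] [298 156   3  12  15]
scene orange [115. 178.] [114 177   3   3   9]
scene orange [459.1 348.7] [454 347  12   5  25]
scene orange [449.1 350.8] [445 349   8   5  16]
scene orange [435.9 354.4] [428 351  17   7  44]
top [456.9 131.9] [442 126  28  16 215] [ 1.0774 -0.5496  0.098 ]
top [251.9 202.2] [243 195  19  16 233] [0.572  0.0792 0.098 ]
top [329.8 263.3] [321 254  19  19 279] [ 0.4408 -0.2285  0.098 ]
top orange [273.7 173.7] [273 171   2   6   7]
top orange [ 96.2 217.8] [ 95 217   3   3   6]
top orange [443.5 299.9] [440 297   9   8  17]
top orange [428.5 311.7] [423 308  11   8  13]
wrist [278.6 201.7] [ 247  170   65   64 3235] [0.5818 0.0815 0.102 ]
wrist orange [200.7 115.5] [177 103  49  29 463]
wrist orange [195.5 135.5] [192 134   8   4   8]
wrist orange [ 95.5 267.5] [ 94 266   4   4   6]
wrist orange [464.6 269.9] [463 268   4   5   9]
wrist orange [ 94.2 275.2] [ 92 270   5  11  27]
wrist orange [465.5 280. ] [464 277   4   8  11]
```

View pics/w6.png

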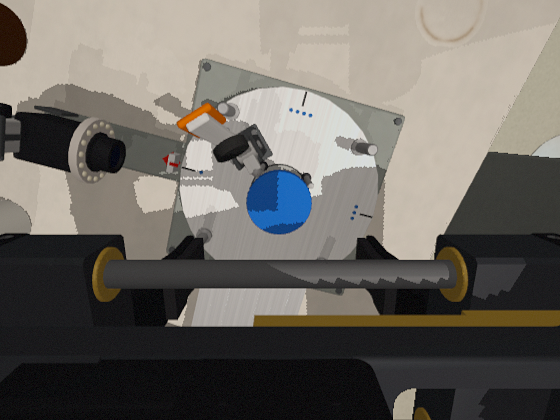

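The wrist view shows the blue lid at (279,202) touching both dowels. The bar is upright with its orange pad at (201,115), and pins are at (371,149) and (203,236). I'll check the seating against the pins and triangulate the pad.

```bash
python3 - <<'E'
from h import *
L={n:dict(np.load(n+'6.npz')) for n in('scene','top','wrist')}
w=L['wrist']
a,b=ray(w,371,149,.092),ray(w,203,236,.092); m=(a+b)/2;d=b-a
print('pin axis',m,np.linalg.norm(d),np.degrees(np.arctan2(d[1],d[0]))-45)
print('lid-axis mm', 1e3*(ray(w,278.6,201.7,.102)-m)[:2])
A=np.zeros((3,3));v=np.zeros(3)
for n,(u,q) in dict(scene=(299.2,161.5),top=(273.7,173.7),wrist=(200.7,115.5)).items():
    c=L[n]; o=np.array(c['origin']);e=ray(c,u,q,0)-o;e/=np.linalg.norm(e);M=np.eye(3)-np.outer(e,e);A+=M;v+=M@o
p=np.linalg.solve(A,v);print('pad',p,[ (proj(L[n],p)).round(1) for n in L])
y=np.radians(5.5);d=p[:2]-[.5765,.082];print('station',1e3*np.array([d[0]*np.cos(y)+d[1]*np.sin(y),-d[0]*np.sin(y)+d[1]*np.cos(y)]))
E
```

```text
pin axis [0.57895808 0.07450156 0.092     ] 0.1947415649124935 3.5905183527318556
lid-axis mm [2.8145557  7.04177629]
pad [0.64835168 0.02467647 0.20237322] [array([299.7, 162.3]), array([273.3, 171.9]), array([207.9, 117.3])]
station [ 66.02667202 -63.94629843]
```

The pin_4 top is partly hidden by a finger, so I drop that number. The homing force ran straight along station +y, as two-dowel contact requires, so the cup is home. The pad is at (0.648, 0.025, 0.202), leaning back about 16°, which fits the 100 mm arm. Next I'll close the hand, go over the bar, and come down behind it with the jaw line turned tangential.

```bash
python3 -m jog '0 0 0 30 0;0 10 -8 0 6;0 30 -25 0 8;0 31 -26 0 8;0 24 -19 0 8'; python3 -m jog '0 0 0 0 0;0 0 0 0 0;0 0 0 0 0;0 0 0 0 0;0 0 0 0 0';python3 -m jog '0 0 0 -25 0;0 0 0 -30 0;0 0 0 -20 0;0 0 0 0 0'
```

```text
time_s: 11.9
tcp_pos: [0.6723, 0.0008, 0.2373]
ee_rot: [[0.775, -0.632, -0.004], [-0.632, -0.775, -0.001], [-0.003, 0.003, -1.0]]
wrist_force: [-0.2, 0.2, 0.5]
gripper_width: 0.515
gripper_force: 0.0
time_s: 12.52
tcp_pos: [0.6718, 0.0024, 0.2402]
ee_rot: [[0.773, -0.635, 0.001], [-0.635, -0.773, 0.0], [0.0, -0.0, -1.0]]
wrist_force: [0.3, -0.4, -0.5]
gripper_width: 0.019
gripper_force: 0.0
time_s: 13.02
tcp_pos: [0.6708, 0.002, 0.163]
ee_rot: [[0.773, -0.635, -0.004], [-0.635, -0.773, -0.001], [-0.003, 0.003, -1.0]]
wrist_force: [1.0, 0.0, -0.0]
gripper_width: 0.008
gripper_force: 0.0
```

```bash
python3 -m jog '0 -11.6 9.5 0 0;0 -11.6 9.5 0 0;0 -11.6 9.5 0 0;0 -11.6 9.5 0 0'|grep -E "pos|wrist"; python3 -m jog '0 -11.6 9.5 0 0;0 -11.6 9.5 0 0;0 -11.6 9.5 0 0;0 0 0 0 0'|grep -E "pos|wrist"
```

```text
tcp_pos: [0.625, 0.0409, 0.1656]
wrist_force: [1.4, -0.1, -1.0]
tcp_pos: [0.5899, 0.0693, 0.165]
wrist_force: [-0.2, -0.6, 0.5]
```

```bash
python3 - <<'E'
from station import r
from h import *
A=np.zeros((3,3));v=np.zeros(3)
for n in('scene','top','wrist'):
    s=r.sense();c=r.capture(n)
    if n=='wrist':
        T=np.array(c['T_tool_cam']);R=np.array(s['ee_rot']);c['orientation']=R@T[:3,:3]; c['origin']=np.array(s['tcp_pos'])+R@T[:3,3]
    h=cv2.cvtColor(c['pixels'],cv2.COLOR_RGB2HSV); m=cv2.inRange(h,(5,150,100),(20,255,255)); k,l,st,ce=cv2.connectedComponentsWithStats(m)
    print(n,[(ce[i].round(1).tolist(),st[i][4]) for i in range(1,k) if st[i][4]>4 ])
E
```

```text
scene [([267.7, 154.2], np.int32(6)), ([269.4, 169.7], np.int32(27)), ([115.0, 178.2], np.int32(10)), ([459.6, 348.7], np.int32(28)), ([449.1, 351.0], np.int32(19)), ([435.7, 354.4], np.int32(50))]
top [([248.5, 188.2], np.int32(17)), ([441.8, 301.5], np.int32(22)), ([428.2, 312.1], np.int32(19))]
wrist [([264.0, 251.7], np.int32(12)), ([295.9, 252.1], np.int32(9)), ([261.2, 255.4], np.int32(5)), ([295.3, 258.5], np.int32(6)), ([263.8, 267.1], np.int32(10)), ([296.0, 269.0], np.int32(7)), ([296.4, 276.0], np.int32(5)), ([263.4, 282.2], np.int32(5)), ([296.4, 287.5], np.int32(8)), ([259.3, 319.2], np.int32(2876)), ([263.3, 292.2], np.int32(10)), ([261.3, 295.7], np.int32(7)), ([296.4, 296.3], np.int32(9))]
```

The bar has come over: the pad is now at top (248,188) and scene (269,170). I'll follow it down to the detent, then shift over the pad and press.

```bash
python3 -m jog '0 -5.2 4.2 -6 0;0 -5.2 4.2 -6 0;0 -5 4 -6 0;0 0 0 0 0'|grep -E "pos|wrist"; python3 -m jog '0 0 0 8 0;0 -8 6.4 2 0;0 -8 6.4 0 0;0 0 0 0 0'|grep -E "pos|wrist"; python3 -m jog '0 0 0 -5 0;0 0 0 -5 0;0 0 0 0 0'|grep -E "pos|wrist"
```

```text
tcp_pos: [0.5744, 0.081, 0.1459]
wrist_force: [-0.2, -0.4, 0.2]
tcp_pos: [0.5587, 0.0942, 0.157]
wrist_force: [-0.5, -0.4, -0.5]
tcp_pos: [0.5595, 0.0936, 0.1463]
wrist_force: [0.1, -0.4, 0.3]
```

```bash
python3 -m jog '0 0 0 -4 0;0 0 0 -4 0;0 0 0 0 0'|grep -E "pos|wrist"; python3 -m jog '0 0 0 -4 0;0 0 0 -4 0;0 0 0 0 0'|grep -E "pos|wrist"; python3 -m jog '0 0 0 -4 0;0 0 0 0 0'|grep -E "pos|wrist"
```

```text
tcp_pos: [0.5596, 0.0938, 0.1386]
wrist_force: [0.2, 0.5, 2.5]
tcp_pos: [0.559, 0.0936, 0.13]
wrist_force: [-0.1, -0.4, 1.6]
tcp_pos: [0.5591, 0.0936, 0.1261]
wrist_force: [-0.0, 0.9, 1.7]
```

```bash
python3 - <<'E'
from station import r
from h import *
A=np.zeros((3,3));v=np.zeros(3)
for n in('scene','top'):
    c=r.capture(n); cv2.imwrite(f'pics/{n}8.png',c['pixels'][:,:,::-1])
    h=cv2.cvtColor(c['pixels'],cv2.COLOR_RGB2HSV); m=cv2.inRange(h,(5,150,80),(20,255,255)); k,l,st,ce=cv2.connectedComponentsWithStats(m)
    print(n,[(ce[i].round(1).tolist(),st[i].tolist()) for i in range(1,k) if st[i][4]>3 and 220<ce[i][0]<320])
    for th in (0,.3,.5,.7,.9):
        rr=60-100*np.cos(th)+6*np.sin(th); z=.112+.1*np.sin(th)+.006*np.cos(th)
        print(th,proj(c,[.577+.000772*rr,.082-.000636*rr,z]).round(1))
E
```

```text
scene [([253.5, 158.5], [253, 158, 2, 2, 4]), ([258.0, 183.6], [254, 180, 11, 7, 28])]
0 [257.5 190.4]
0.3 [259.3 182.6]
0.5 [262.1 177.5]
0.7 [266.  172.8]
0.9 [270.9 168.6]
top [([245.4, 184.2], [244, 183, 4, 3, 5]), ([239.2, 200.5], [237, 199, 5, 4, 13])]
0 [240.9 203.8]
0.3 [241.7 198.8]
0.5 [243.6 194.9]
0.7 [246.4 190.7]
0.9 [250.1 186.5]
```

```bash
python3 -m jog '0 0 0 -4 0;0 0 0 0 0'|grep -E "pos|wrist"; python3 -m jog '0 0 0 -4 0;0 0 0 0 0'|grep -E "pos|wrist"; python3 -m jog '0 0 0 -4 0;0 0 0 0 0'|grep -E "pos|wrist";python3 -m jog '0 0 0 -4 0;0 0 0 0 0'|grep -E "pos|wrist"
```

```text
tcp_pos: [0.5591, 0.0936, 0.1222]
wrist_force: [0.1, -0.5, 0.2]
tcp_pos: [0.5589, 0.0935, 0.118]
wrist_force: [1.1, 0.6, 0.4]
tcp_pos: [0.559, 0.0935, 0.1141]
wrist_force: [0.2, 0.3, -1.0]
tcp_pos: [0.5591, 0.0936, 0.1103]
wrist_force: [0.4, 0.1, 0.4]
```

```bash
cat > pad.py <<'E'
from station import r
from h import *
for n in('scene','top'):
    c=r.capture(n)
    h=cv2.cvtColor(c['pixels'],cv2.COLOR_RGB2HSV); m=cv2.inRange(h,(5,150,80),(20,255,255)); k,l,st,ce=cv2.connectedComponentsWithStats(m)
    print(n,[(ce[i].round(1).tolist(),st[i].tolist()) for i in range(1,k) if st[i][4]>3 and 220<ce[i][0]<320])
s=r.sense();print(s['time_s'],s['tcp_pos'],s['wrist_force'])
E
python3 pad.py; python3 -m jog '0 0 0 -4 0;0 0 0 0 0'|grep -E "pos|wrist";python3 -m jog '0 0 0 -4 0;0 0 0 0 0'|grep -E "pos|wrist"
```

```text
scene [([254.0, 172.5], [254, 171, 1, 4, 4]), ([256.5, 170.5], [256, 170, 2, 2, 4]), ([257.6, 190.9], [253, 188, 10, 6, 47])]
top [([239.8, 205.0], [237, 202, 7, 7, 32])]
17.75 [0.55937691 0.09361448 0.11067088] [0.09504183 0.30117974 0.80286592]
tcp_pos: [0.5591, 0.0936, 0.1063]
wrist_force: [-0.5, -0.5, 0.5]
tcp_pos: [0.5591, 0.0936, 0.1023]
wrist_force: [0.4, -0.1, 0.6]
```

The pad now sits exactly at its shut prediction, scene (257.6,190.9) against (257.5,190.4). It snapped by itself. I'll press once to make sure.

```bash
python3 -m jog '0 0 0 -3 0;0 0 0 0 0'|grep -E "pos|wrist";python3 -m jog '0 0 0 -3 0;0 0 0 0 0'|grep -E "pos|wrist";python3 -m jog '0 0 0 -2 0;0 0 0 0 0'|grep -E "pos|wrist"
```

```text
tcp_pos: [0.5592, 0.0936, 0.0995]
wrist_force: [0.7, 0.0, 0.2]
tcp_pos: [0.5597, 0.0938, 0.0975]
wrist_force: [-1.3, -0.4, 4.2]
tcp_pos: [0.5599, 0.0938, 0.0973]
wrist_force: [-4.6, 0.2, 12.9]
```

Firm contact at 13 N with the tip true at 0.118, so the bar is shut. I'll lift off, let the first picture be taken, and move to behind pin_1.

```bash
python3 -m jog '0 0 0 10 0;0 0 0 35 0;0 -15 25 0 -5;0 -15 25 0 -5;0 -13 25 0 -5'|grep -E "time|pos|wrist"; python3 pad.py; python3 -m jog '0 0 0 0 0;0 0 0 0 0;0 0 0 0 0;0 0 0 0 0;0 0 0 0 0'|grep -E "time|pos|wrist"; python3 -m jog '0 0 0 -40 0;0 0 0 -40 0;0 0 0 -18 0;0 0 0 0 0'
```

```text
time_s: 19.62
tcp_pos: [0.5159, 0.1693, 0.1397]
wrist_force: [-0.0, 0.5, 0.4]
scene [([257.7, 190.9], [253, 188, 10, 6, 47])]
top [([241.1, 204.5], [237, 201, 9, 8, 39])]
19.725 [0.51556627 0.17022896 0.13973275] [ 0.47965174  0.94907743 -0.40986365]
time_s: 20.35
tcp_pos: [0.5165, 0.1684, 0.1397]
wrist_force: [0.5, 0.8, 1.0]
time_s: 20.85
tcp_pos: [0.5155, 0.168, 0.0403]
ee_rot: [[0.582, -0.813, -0.003], [-0.813, -0.582, -0.002], [-0.0, 0.004, -1.0]]
wrist_force: [0.6, -0.6, 0.5]
gripper_width: 0.007
gripper_force: 0.0
```

```bash
python3 -c "
import numpy as np
p=np.radians(np.arange(125,218,6));x=106*np.cos(p);y=106*np.sin(p)
print(list(zip(np.diff(x).round(1),np.diff(y).round(1))))"
```

```text
[(np.float64(-8.7), np.float64(-6.8)), (np.float64(-8.0), np.float64(-7.7)), (np.float64(-7.1), np.float64(-8.5)), (np.float64(-6.2), np.float64(-9.2)), (np.float64(-5.2), np.float64(-9.8)), (np.float64(-4.2), np.float64(-10.3)), (np.float64(-3.1), np.float64(-10.7)), (np.float64(-1.9), np.float64(-10.9)), (np.float64(-0.8), np.float64(-11.1)), (np.float64(0.4), np.float64(-11.1)), (np.float64(1.5), np.float64(-11.0)), (np.float64(2.7), np.float64(-10.8)), (np.float64(3.8), np.float64(-10.4)), (np.float64(4.9), np.float64(-10.0)), (np.float64(5.9), np.float64(-9.4))]
```

```bash
python3 -m jog '0 -8.7 -6.8 0 6;0 -8 -7.7 0 6;0 -7.1 -8.5 0 6;0 -6.2 -9.2 0 6'|grep -E "time|pos|wrist";python3 -m jog '0 -5.2 -9.8 0 6;0 -4.2 -10.3 0 6;0 -3.1 -10.7 0 6;0 -1.9 -10.9 0 6;0 -0.8 -11.1 0 6'|grep -E "time|pos|wrist";python3 -m jog '0 0.4 -11.1 0 6;0 1.5 -11 0 6;0 2.7 -10.8 0 6;0 3.8 -10.4 0 6;0 4.9 -10 0 6'|grep -E "time|pos|wrist"; python3 pad.py
```

```text
time_s: 21.35
tcp_pos: [0.4884, 0.1382, 0.0436]
wrist_force: [1.1, 3.4, -1.4]
time_s: 21.98
tcp_pos: [0.4727, 0.0844, 0.0435]
wrist_force: [0.4, -0.0, 0.2]
time_s: 22.6
tcp_pos: [0.4857, 0.0304, 0.0433]
wrist_force: [0.2, -0.0, -0.2]
scene [([274.8, 195.8], [274, 195, 3, 2, 4]), ([258.5, 204.1], [253, 204, 12, 2, 12]), ([270.4, 205.1], [266, 204, 9, 3, 12])]
top []
22.7 [0.4858476  0.03015565 0.04305869] [0.20981278 0.35478407 0.41900839]
```

```bash
python3 -m jog '0 -5 10 0 0;0 0 0 45 0;0 0 0 53 0;0 4 16 0 -10.5;0 4 16 0 -10.5'|grep -E "time|pos|wrist";python3 -m jog '0 5 16 0 -10.5;0 5 16 0 -10.5;0 5 16 0 -10.5;0 4 16 0 -10.5;0 4 16 0 -10.5'|grep -E "time|pos|wrist"; python3 -m jog '0 4 16 0 -10.5;0 0 0 0 0'; cat > chk.py <<'E'
from station import r
from h import *
c=r.capture("top");q=r.capture("scene")
np.savez('topc.npz',**c)
o=[cv2.resize(k['pixels'][y:y+130,x:x+130,::-1],(400,400),interpolation=cv2.INTER_CUBIC) for k,x,y in((c,190,140),(q,205,130))]
import sys; cv2.imwrite(sys.argv[1],np.hstack(o))
for k in(c,q):
    h=cv2.cvtColor(k['pixels'],cv2.COLOR_RGB2HSV); m=cv2.inRange(h,(5,150,80),(20,255,255)); n,l,st,ce=cv2.connectedComponentsWithStats(m)
    print([(ce[i].round(1).tolist(),st[i][4]) for i in range(1,n) if st[i][4]>3 and 220<ce[i][0]<320], [(b[0].round(1),b[1][4]) for b in blue(k) if 240<b[0][0]<290])
    for ta in (0,90,180,270):
        a=np.radians(140.5+ta); print(ta,proj(k,[.577+.04*np.cos(a),.082+.04*np.sin(a),.118]).round(1),end=' ')
    print()
E
python3 chk.py pics/t1.png
```

```text
time_s: 23.32
tcp_pos: [0.4874, 0.0739, 0.1411]
wrist_force: [0.4, -0.2, 0.0]
time_s: 23.95
tcp_pos: [0.5099, 0.1539, 0.1401]
wrist_force: [-0.3, 0.6, 0.1]
time_s: 24.2
tcp_pos: [0.514, 0.1699, 0.1399]
ee_rot: [[0.585, -0.811, 0.0], [-0.811, -0.585, 0.0], [-0.0, -0.0, -1.0]]
wrist_force: [-0.4, -1.2, 0.3]
gripper_width: 0.007
gripper_force: 0.0
[([257.3, 207.7], np.int32(46))] [(array([246.6, 203.5]), np.int32(80))]
0 [240.9 203.8] 90 [257.4 206.9] 180 [261.3 192.3] 270 [245.2 189.3] 
[([272.9, 197.4], np.int32(43))] [(array([264.9, 195. ]), np.int32(82))]
0 [257.5 190.4] 90 [273.1 196.7] 180 [283.  186.9] 270 [267.7 180.8]
```

The pad matches the 90° prediction in both views, so the second side is set and has had over a second hand-off. Next is the second quarter.

```bash
python3 -m jog '0 2 -1 -40 0;0 0 0 -40 0;0 0 0 -17 0;0 0 0 0 0'|grep -E "time|pos|wrist";python3 -m jog '0 -8.7 -6.8 0 6;0 -8 -7.7 0 6;0 -7.1 -8.5 0 6;0 -6.2 -9.2 0 6'|grep -E "time|pos|wrist";python3 -m jog '0 -5.2 -9.8 0 6;0 -4.2 -10.3 0 6;0 -3.1 -10.7 0 6;0 -1.9 -10.9 0 6;0 -0.8 -11.1 0 6'|grep -E "time|pos|wrist";python3 -m jog '0 0.4 -11.1 0 6;0 1.5 -11 0 6;0 2.7 -10.8 0 6;0 3.8 -10.4 0 6;0 4.9 -10 0 6'|grep -E "time|pos|wrist"; python3 -m jog '0 -5 10 0 0;0 0 0 45 0;0 0 0 53 0;0 4 16 0 -10.5;0 4 16 0 -10.5'|grep -E "time|pos|wrist";python3 -m jog '0 5 16 0 -10.5;0 5 16 0 -10.5;0 5 16 0 -10.5;0 4 16 0 -10.5;0 4 16 0 -10.5'|grep -E "time|pos|wrist"; python3 -m jog '0 4 16 0 -10.5;0 0 0 0 0'; python3 chk.py pics/t2.png
```

```text
time_s: 24.8
tcp_pos: [0.5153, 0.1663, 0.0416]
wrist_force: [0.3, -0.1, 1.0]
time_s: 25.3
tcp_pos: [0.4885, 0.1366, 0.0447]
wrist_force: [1.8, 2.3, -1.8]
time_s: 25.92
tcp_pos: [0.4731, 0.083, 0.0447]
wrist_force: [1.2, 1.2, -0.2]
time_s: 26.55
tcp_pos: [0.4855, 0.0288, 0.0443]
wrist_force: [0.5, -0.5, 0.1]
time_s: 27.18
tcp_pos: [0.4877, 0.0723, 0.1427]
wrist_force: [-0.2, 0.0, -0.0]
time_s: 27.8
tcp_pos: [0.5103, 0.1524, 0.1417]
wrist_force: [0.0, -0.0, -0.0]
time_s: 28.05
tcp_pos: [0.5144, 0.1684, 0.1414]
ee_rot: [[0.585, -0.811, 0.001], [-0.811, -0.585, 0.001], [0.0, -0.001, -1.0]]
wrist_force: [0.0, -0.2, -0.6]
gripper_width: 0.003
gripper_force: 0.0
[([261.0, 193.1], np.int32(41))] [(array([253.4, 205.3]), np.int32(107))]
0 [240.9 203.8] 90 [257.4 206.9] 180 [261.3 192.3] 270 [245.2 189.3] 
[([282.8, 187.2], np.int32(49))] [(array([270.5, 197.1]), np.int32(131))]
0 [257.5 190.4] 90 [273.1 196.7] 180 [283.  186.9] 270 [267.7 180.8]
```

The table is at 180° in both views, so the third side is done. For the last quarter pin_3, with its bracket, leads, so I'll keep 5 mm higher.

```bash
python3 -m jog '0 1 1 -40 0;0 0 0 -40 0;0 0 0 -13 0;0 0 0 0 0'|grep -E "time|pos|wrist";python3 -m jog '0 -8.7 -6.8 0 6;0 -8 -7.7 0 6;0 -7.1 -8.5 0 6;0 -6.2 -9.2 0 6'|grep -E "time|pos|wrist";python3 -m jog '0 -5.2 -9.8 0 6;0 -4.2 -10.3 0 6;0 -3.1 -10.7 0 6;0 -1.9 -10.9 0 6;0 -0.8 -11.1 0 6'|grep -E "time|pos|wrist";python3 -m jog '0 0.4 -11.1 0 6;0 1.5 -11 0 6;0 2.7 -10.8 0 6;0 3.8 -10.4 0 6;0 4.9 -10 0 6'|grep -E "time|pos|wrist"; python3 -m jog '0 -5 10 0 0;0 0 0 45 0;0 0 0 53 0;0 -10 16 20 0;0 0 0 0 0'|grep -E "time|pos|wrist";python3 -m jog '0 0 0 0 0;0 0 0 0 0;0 0 0 0 0;0 0 0 0 0;0 0 0 0 0'|grep -E "time|pos|wrist"; python3 chk.py pics/t3.png
```

```text
time_s: 28.65
tcp_pos: [0.5155, 0.1676, 0.0477]
wrist_force: [0.9, 0.9, 0.2]
time_s: 29.15
tcp_pos: [0.488, 0.1376, 0.0502]
wrist_force: [1.0, 1.8, -2.5]
time_s: 29.78
tcp_pos: [0.4726, 0.084, 0.0501]
wrist_force: [1.0, 1.3, -0.2]
time_s: 30.4
tcp_pos: [0.4854, 0.0298, 0.0499]
wrist_force: [0.6, 0.3, 0.2]
time_s: 31.02
tcp_pos: [0.4695, 0.0574, 0.1687]
wrist_force: [0.5, -0.1, -0.2]
time_s: 31.65
tcp_pos: [0.4687, 0.0556, 0.1655]
wrist_force: [0.6, 0.3, -0.2]
[] []
0 [240.9 203.8] 90 [257.4 206.9] 180 [261.3 192.3] 270 [245.2 189.3] 
[([263.4, 160.8], np.int32(5)), ([238.8, 169.5], np.int32(4)), ([251.8, 169.5], np.int32(34)), ([267.2, 181.2], np.int32(40))] [(array([264.6, 195.7]), np.int32(88))]
0 [257.5 190.4] 90 [273.1 196.7] 180 [283.  186.9] 270 [267.7 180.8]
```

View pics/t3.png

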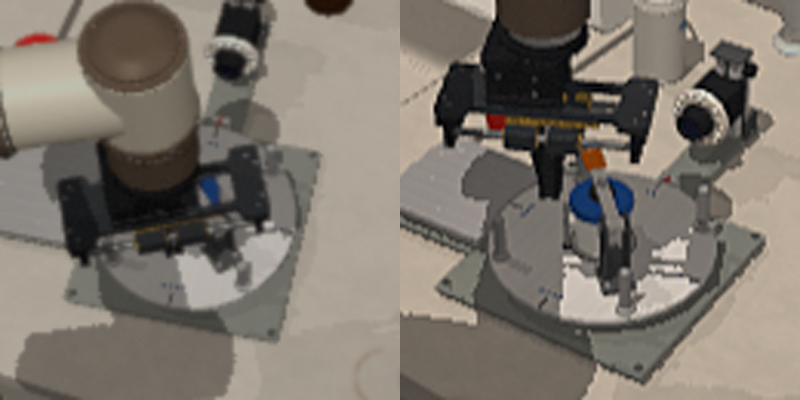

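The table is at 270°: the pad is at scene (267.2,181.2) against the predicted (267.7,180.8). The bar lies shut over the upright cup and the hand is clear above.

```bash
python3 -c "
from station import r
print(r.finish_job())"
```

```text
the job is handed in; nothing more can be done
None
```

I handed the job in at about 32 s: the cup is home and clamped, all four sides were presented to the camera in order with the hand off, and the table rests at the fourth stop. `finish_job` returned no verdict, so this rests on my camera and force checks.

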